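# Open the counterweighted glue press and feed the block in

## Robot

A 6-joint arm with a two-finger parallel gripper is mounted at the origin on the work surface; the furniture and walls round the work are solid. World frame = base frame: x ahead of the robot, y to its left, z up, the work surface at z = 0. Lengths are in m, angles in rad, forces in N, time in s.
With the tool pointing down it reaches from about 0.35 to 0.925 m from the base axis. Payload 6.4 kg.
Tool frame: the origin (TCP) lies midway between the tips of the shut fingers; the grasp point (between the pads) lies 19 mm behind it; z points along the fingers, y is the direction in which the jaws open and shut (so a half turn about z gives the same grasp; the last joint's range is limited). The gripper opens to 85 mm and grips with 20 to 120 N. Pads are 22 mm wide; open, the fingers measure 114 mm over their backs; the gripper's body (76 mm by 85 mm) begins 54 mm behind the grasp point. The pads swing forward as they close: fully open they stand 13 mm farther back than shut.
Start: joints at [1.125, 0.245, 1.558, -0, 1.339, -0.174], TCP at [0.174, 0.626, 0.197] pointing down, gripper open.
Joint ranges: [-3.13, 3.13], [-1.02, 2.26], [0.13, 2.54], [-0.95, 4.09], [0.21, 2.88], [-2.74, 2.74]. Speed limits (rad/s): [2.57, 2.57, 3.14, 3.14, 3.14, 3.14].

## Interface

Orientations are given as a unit quaternion [x, y, z, w].
In Python, from station import env gives the robot as it stands. Calls block until the motion is done:
- env.reach(position, orientation): joint-space move of the TCP to a pose.
- env.line_to(position, rot=None, vel=0.15, force_limit=None): straight line of the TCP; rot=None keeps the orientation; vel is the mean speed in m/s. With force_limit (N) it stops when the force on the tool has changed by that much, and returns True; else False.
- env.move_j(angles): joint-space move.
- env.gripper_to(opening): opening from 0.0 (shut) to 1.0 (fully open); the grip force is fixed at half the most; returns when the fingers have stopped.
- env.dwell(seconds).
- env.inverse_kinematics(position, orientation): joint angles nearest the present ones, or None.
- env.snapshot(name): name is "side" or "top"; returns (picture, depth): 384x512x3 uint8, red, green, blue; 384x512 float32, m along the optical axis (not along the pixel's ray), 0 where there is no reading.
- env.camera_model(name): a dict with "mtx" (3x3 intrinsics, pixels), "k1" (the pictures are not rectified: a ray, as slopes to the right and down, at radius r is drawn at 1 + k1 r^2 times it, then the intrinsics apply), "R" (3x3) and "t" (3): a world point X has camera coordinates R X + t. Camera axes: x right, y down, z forward; pixel columns grow to the right and rows downward; lengths in m; the calibration is good to about 2 mm. A picture is of the moment at which its call begins. camera_model takes no time and is no camera call.
A pose or a line that the arm cannot do raises env.Unreachable and nothing moves.
- env.finish_job(): hands the job in, once; it reports no verdict.
Trained networks look in the newest picture that a camera, given by its name, has taken for a name from the list of things; names that differ only in an ending like _2 or _b are one class to them, and where a whole thing is asked for, a point or a joint stands for the part that bears it (a point fixed in the world has none). Each returns a list of dicts, best first, with "conf" (0 to 1); they miss things now and then, are a little off and sometimes report something else, mostly with a low value. They report only what shows in the picture. A call takes as long as a camera call. They do not tell look-alikes from the thing itself.
- env.regions_of(camera, target): "mask" (384x512 bool, what is visible of it) and "rect" ([left, top, right, bottom] in pixels, round what is visible of it).
- env.pinpoint(camera, target): "point" ([column, row] in pixels: a listed point, or the origin of a listed thing).
Readings, each from a call of its own:
- env.read_t(): time.
- env.read_joint_positions(): joint angles.
- env.read_joint_velocities(): joint speeds.
- env.read_tau(): joint torques, N m.
- env.read_ee_pos(): TCP position.
- env.read_tool_rot(): TCP orientation.
- env.read_ft_force(): force on the tool from outside, world axes, zero at the start.
- env.read_wrist_torque(): the same for the moment, N m.
- env.read_width(): opening from 0.0 (shut) to 1.0 (fully open).
Only numpy, scipy, OpenCV 4.12 (cv2) and the standard library are available. Lean on these libraries where they do the work, as an engineer would, in place of code of your own. Each camera call takes 0.05 s, during which the arm holds its last target. There are 200 camera calls.

## Task

Open the small glue press and feed it: gently push its lever up by the black cross grip, past its balance point, so that it falls back and stays raised by itself; then push the lime-wood block along between the guide rails, under the raised pad, until its end rests against the end stop. Use only the closed fingertips or the outside of the fingers: pinch and lift nothing, do not push the block under before the lever is up, and leave the sanding block, the screw tin and the carved limb where they are.

Things in the scene. Friction and masses are not known exactly. Their poses are not given: they have to be found in the camera images.
- press: Glue press fixed to the table: plywood base 170 x 330 x 14 mm with two steel cheeks carrying a hinged lever. Origin: on the table top, straight below the hinge axle. Own axes: -x is the front (towards the robot), y runs along the guide rails, z up; the base covers x -125..+45, y -245..+85 mm. The cheeks (at y -31 and +31 mm) are 50 mm deep and end 114 mm above the table.
- hinge (a point): Middle of the lever's hinge axle, 100 mm above the press's origin; the axle is parallel to the press's y axis.
- stop (a point): Foot of the end stop's face, on the bed (14 mm above the table) midway between the guide rails: x = -75, y = +35 mm of the press. The stop is a wooden bar across the rails, its top 48 mm above the table. The two wooden rails, 49 mm apart and 12 mm high (tops 26 mm above the table), run from here to y = -240 mm; that end is open.
- lever (a joint): Lever angle in rad: 0 = down at rest (grip arm slopes up to the front, 40 degrees over the horizontal), growing as the grip is pushed up and back, to 1.5 (grip leaning back, 36 degrees past upright). Weight holds it down below its balance point at about 0.85; past that it falls back to 1.5 by itself and stays. Pushing it up takes about 3 to 8 N at the grip.
- lever_grip (a point): Centre of the lever's black cross grip: a horizontal cylinder 28 mm in diameter and 70 mm long (78 mm over its end caps), parallel to the press's y axis, 150 mm from the hinge axle; with the lever down it stands 115 mm in front of the axle and 197 mm above the table.
- pad (a point): Middle of the underside of the lever's round rubber pad, 30 mm in diameter, on a short press arm in front of the hinge. With the lever down it hangs about 28 mm above the bed and bars the block's way. A steel counterweight sits on the lever's tail behind the hinge.
- block: Loose plain lime-wood block, 45 x 120 x 40 mm (x, y, z), 65 to 130 g, lying flat between the guide rails on the press base at the open (-y) end, its length along the rails. Origin: centre of its underside, 14 mm above the table. Its own y axis runs along the press's y axis. When it touches the end stop, its centre is at y = -25 mm of the press.
- sanding: Bystander: cork sanding block in red abrasive paper, 62 x 112 x 36 mm, on the table to the right; origin: centre of its underside. Leave it alone.
- tin: Bystander: flat round tin of screw eyes, 70 mm in diameter, 22 mm high, on the table to the left of the press; origin: centre of its underside. Leave it alone.
- limb: Bystander: carved wooden puppet limb, 34 x 151 x 29 mm, on the table to the right of the press; origin: centre of its underside. Leave it alone.
There are look-alikes about, which are no part of the job. Leave any pink look-alike of the block alone.

How it is judged:
By the outcome, as a careful person would: the job done as asked, in the order asked, and still so for the second after the job is handed in, with the robot touching nothing.
It also fails if it takes over 51 s, if anything falls off the work surface, if the arm or the gripper's body presses on something with over 40 N, if the wrist force passes 120 N, or if a joint passes its speed limit or range.

## Working session

There is one attempt and no reset: what is moved stays moved. The work goes in short steps, each a Python script; the robot and the scene stay as the last script left them, time stands still between calls to the robot, and variables do not carry over. Pictures are saved under pics/ and viewed, on a budget of 10 in all, crops included, one or two more only if the job needs it, and the job is handed in when it is done.

```bash
mkdir -p pics; ls; cat > h.py <<'E'
import numpy as np, cv2
from station import env
def ray(cam,px):
    m=env.camera_model(cam);K=np.array(m["mtx"]);k=m["k1"]
    d=np.array([(px[0]-K[0,2])/K[0,0],(px[1]-K[1,2])/K[1,1]]);u=d.copy()
    for _ in range(20): u=d/(1+k*(u@u))
    R=np.array(m["R"]);t=np.array(m["t"])
    return -R.T@t, R.T@np.array([u[0],u[1],1])
def at_z(cam,px,z):
    o,d=ray(cam,px); return o+d*(z-o[2])/d[2]
def at_depth(cam,px,dep):
    o,d=ray(cam,px); return o+d*dep
def cloud(cam,mask,dep):
    return np.array([at_depth(cam,(c,r),dep[r,c]) for r,c in np.argwhere(mask) if dep[r,c]>0])
def save(n,im): cv2.imwrite(f"pics/{n}.png",cv2.cvtColor(im,cv2.COLOR_RGB2BGR))
E
python3 - <<'E'
from h import *
ims=[]
for cam in("side","top"):
    im,dep=env.snapshot(cam);np.savez(f"{cam}0.npz",im=im,dep=dep);ims.append(im)
    save(cam+"0",cv2.resize(im,(800,600)))
    for n in("hinge","stop","lever_grip","pad","block","press","sanding","tin","limb"):
        for q in env.pinpoint(cam,n)[:3]:
            p=q["point"];c,r=int(round(p[0])),int(round(p[1]))
            if not(0<=c<512 and 0<=r<384): continue
            print(cam,n,round(q["conf"],2),np.round(p,1),np.round(at_depth(cam,p,dep[r,c]),3))
print(env.read_t(), env.read_tool_rot())
E
```

```text
pics
side hinge 0.58 [308.5 184.6] [0.539 0.098 0.113]
side stop 0.89 [284.3 205.7] [0.469 0.137 0.019]
side lever_grip 0.58 [276.1 156.7] [0.429 0.098 0.208]
side pad 0.56 [292.3 195.7] [0.499 0.159 0.046]
side block 0.89 [285.4 230.6] [ 0.446 -0.068  0.04 ]
side block 0.72 [205.5 192.9] [0.194 0.234 0.025]
side press 0.62 [310.7 214.7] [0.547 0.064 0.021]
side sanding 0.62 [324.7 311.2] [ 0.487 -0.399  0.037]
side tin 0.68 [276.  189.9] [0.456 0.28  0.015]
side limb 0.84 [287.  313.4] [ 0.409 -0.389  0.024]
top hinge 0.82 [213.3 139.7] [0.543 0.118 0.115]
top stop 0.86 [201.5 166.5] [0.437 0.142 0.207]
top lever_grip 0.87 [205.  168.9] [0.429 0.131 0.212]
top pad 0.82 [213. 165.] [0.443 0.109 0.202]
top block 0.82 [254.9 172. ] [ 0.451 -0.015  0.052]
top block 0.71 [161.6 257.8] [0.169 0.287 0.037]
top press 0.67 [218.6 144.3] [0.53  0.101 0.108]
top sanding 0.77 [358.9 160.6] [ 0.496 -0.362  0.036]
top sanding 0.61 [355.4 186.3] [ 0.41  -0.351  0.024]
top tin 0.81 [159.3 172.4] [0.456 0.309 0.012]
top tin 0.63 [204.6 167.8] [0.433 0.133 0.208]
top limb 0.93 [355.8 188.1] [ 0.405 -0.353  0.018]
top limb 0.22 [358.2 164. ] [ 0.484 -0.36   0.034]
1.0 [1.35469960e-01 9.90781454e-01 9.99978297e-06 6.56620374e-06]
```

View pics/side0.png

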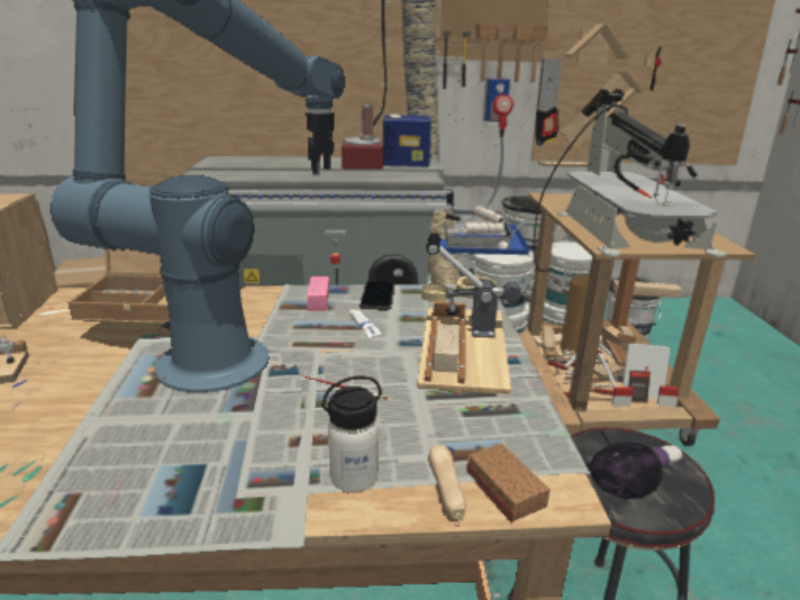

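View pics/top0.png

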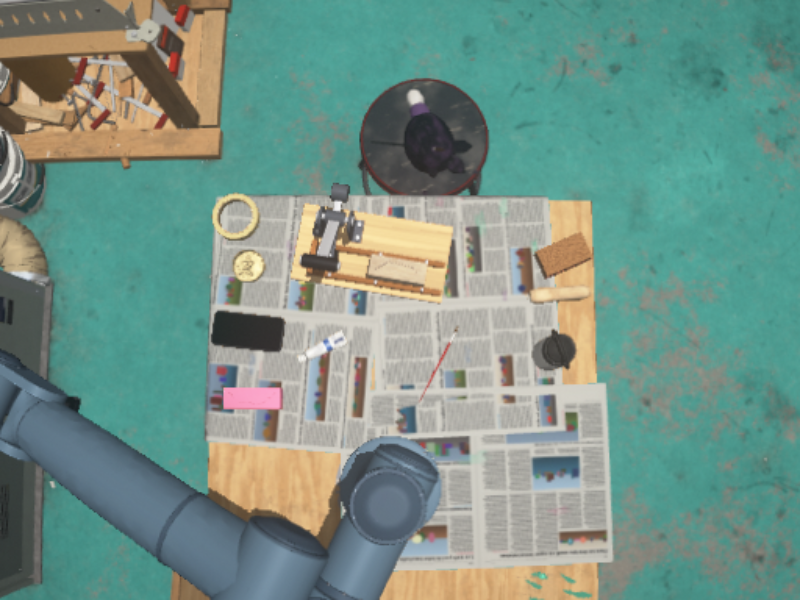

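```bash
python3 - <<'E'
from h import *
for cam in("side","top"):
    f=np.load(f"{cam}0.npz");dep=f["dep"]
    for n in("block","lever_grip","press"):
        for q in env.regions_of(cam,n)[:2]:
            c=cloud(cam,q["mask"],dep)
            print(cam,n,round(q["conf"],2),q["rect"],len(c),np.round(np.percentile(c,[3,50,97],axis=0),3).tolist(),f["im"][q["mask"]].mean(0).round())
            if n=="block" and cam=="top":
                t=c[abs(c[:,2]-.054)<.006]
                print(len(t),cv2.minAreaRect((t[:,:2]*1000).astype(np.float32)))
            if n=="lever_grip" and cam=="top":
                t=c[c[:,2]>.185]
                print(len(t),cv2.minAreaRect((t[:,:2]*1000).astype(np.float32)))
            if n=="press" and cam=="top":
                t=c[abs(c[:,2]-.014)<.005]
                print(len(t),cv2.minAreaRect((t[:,:2]*1000).astype(np.float32)))
# rays for hinge/stop/pad at known heights
P={"hinge":([213.3,139.7],.1),"stop":([201.5,166.5],.014),"lever_grip":([205,168.9],.197),"block":([254.9,172],.014)}
for n,(p,z) in P.items(): print("top",n,at_z("top",p,z).round(3))
S={"hinge":([308.5,184.6],.1),"stop":([284.3,205.7],.014),"lever_grip":([276.1,156.7],.197),"block":([285.4,230.6],.014)}
for n,(p,z) in S.items(): print("side",n,at_z("side",p,z).round(3))
for cam in("side","top"): print(cam,ray(cam,(256,192)))
E
```

```text
side block 0.74 [279.0, 208.0, 292.9, 242.1] 439 [[0.427, -0.073, 0.02], [0.45, -0.053, 0.055], [0.476, 0.039, 0.057]] [176. 161. 136.]
side block 0.64 [196.6, 175.8, 211.5, 196.6] 256 [[0.163, 0.23, 0.01], [0.184, 0.251, 0.041], [0.205, 0.341, 0.044]] [200. 127. 146.]
side lever_grip 0.61 [273.5, 149.5, 331.2, 201.2] 665 [[0.427, 0.092, -0.139], [0.513, 0.117, 0.114], [0.619, 1.137, 0.212]] [98. 98. 96.]Traceback (most recent call last):
  File "<stdin>", line 6, in <module>
  File "h.py", line 14, in cloud
    return np.array([at_depth(cam,(c,r),dep[r,c]) for r,c in np.argwhere(mask) if dep[r,c]>0])
                     ~~~~~~~~^^^^^^^^^^^^^^^^^^^^
  File "h.py", line 12, in at_depth
    o,d=ray(cam,px); return o+d*dep
        ~~~^^^^^^^^
  File "h.py", line 4, in ray
    m=env.camera_model(cam);K=np.array(m["mtx"]);k=m["k1"]
ValueError: time passes only in moves, steps and waits
```

The side picture shows the press at (465,345) with its lever down (grip at 433,243) and the lime block between the rails at (445,350). The pink look-alike is at (318,292), clear of the press. In the top picture the press is at (372,255), the grip at (320,262), the lime block at (398,268) and the pink one at (252,398). The lime block between the rails is the one meant. A PVA bottle, a phone and a glue tube are also on the table and must be avoided.

```bash
python3 - <<'E'
s=open('h.py').read()
s=s.replace('def ray(cam,px):\n    m=env.camera_model(cam)','_C={}\ndef ray(cam,px):\n    if cam not in _C: _C[cam]=env.camera_model(cam)\n    m=_C[cam]')
open('h.py','w').write(s)
E
python3 - <<'E'
from h import *
for cam in("side","top"):
    f=np.load(f"{cam}0.npz");dep=f["dep"]
    for n in("block","lever_grip","press"):
        for q in env.regions_of(cam,n)[:2]:
            c=cloud(cam,q["mask"],dep)
            print(cam,n,round(q["conf"],2),q["rect"],len(c),np.round(np.percentile(c,[3,50,97],axis=0),3).tolist(),f["im"][q["mask"]].mean(0).round())
            for lo,hi,l in((.048,.06,"blocktop"),(.19,.22,"grip"),(.009,.019,"bed")):
                t=c[(c[:,2]>lo)&(c[:,2]<hi)]
                if cam=="top" and len(t)>20: print("  ",l,len(t),cv2.minAreaRect((t[:,:2]*1000).astype(np.float32)))
P={"hinge":([213.3,139.7],.1),"stop":([201.5,166.5],.014),"lever_grip":([205,168.9],.197),"block":([254.9,172],.014)}
for n,(p,z) in P.items(): print("top",n,at_z("top",p,z).round(3))
S={"hinge":([308.5,184.6],.1),"stop":([284.3,205.7],.014),"lever_grip":([276.1,156.7],.197),"block":([285.4,230.6],.014)}
for n,(p,z) in S.items(): print("side",n,at_z("side",p,z).round(3))
for cam in("side","top"): print(cam,ray(cam,(256,192)))
im=np.load("top0.npz")["im"];save("topc",cv2.resize(im[110:210,165:305],(784,560),interpolation=cv2.INTER_CUBIC))
E
```

```text
side block 0.74 [279.0, 208.0, 292.9, 242.1] 439 [[0.427, -0.073, 0.02], [0.45, -0.053, 0.055], [0.476, 0.039, 0.057]] [176. 161. 136.]
side block 0.64 [196.6, 175.8, 211.5, 196.6] 256 [[0.163, 0.23, 0.01], [0.184, 0.251, 0.041], [0.205, 0.341, 0.044]] [200. 127. 146.]
side lever_grip 0.61 [273.5, 149.5, 331.2, 201.2] 665 [[0.427, 0.092, -0.139], [0.513, 0.117, 0.114], [0.619, 1.137, 0.212]] [98. 98. 96.]
side press 0.62 [267.7, 151.9, 333.8, 255.3] 3384 [[0.409, -0.121, 0.003], [0.513, 0.068, 0.017], [0.604, 0.196, 0.193]] [153. 136. 110.]
top block 0.96 [236.9, 166.6, 271.8, 182.1] 562 [[0.422, -0.068, 0.022], [0.447, -0.012, 0.053], [0.474, 0.043, 0.06]] [208. 188. 157.]
   blocktop 445 ((450.1444091796875, -13.303337097167969), (119.2821273803711, 45.98582077026367), 80.38030242919922)
top block 0.59 [143.9, 250.2, 182.3, 260.1] 486 [[0.159, 0.231, 0.028], [0.179, 0.282, 0.04], [0.199, 0.344, 0.047]] [245. 157. 191.]
top lever_grip 0.59 [196.5, 117.3, 220.8, 173.4] 657 [[0.422, 0.097, 0.054], [0.487, 0.119, 0.145], [0.607, 0.161, 0.212]] [125. 121. 120.]
   grip 218 ((436.6610412
[... 577 characters left out ...]
 [235.8, 162.1, 271.7, 183.1] 542 [[0.424, -0.068, 0.029], [0.448, -0.012, 0.053], [0.474, 0.043, 0.06]] [210. 190. 160.]
   blocktop 443 ((450.2783508300781, -13.002864837646484), (118.8787841796875, 46.51750564575195), 79.73676300048828)
top hinge [0.547 0.119 0.1  ]
top stop [0.476 0.165 0.014]
top lever_grip [0.432 0.133 0.197]
top block [ 0.458 -0.015  0.014]
side hinge [0.546 0.129 0.1  ]
side stop [0.471 0.146 0.014]
side lever_grip [0.433 0.131 0.197]
side block [ 0.453 -0.025  0.014]
side (array([ 0.30347741, -0.96712946,  0.56428669]), array([ 0.05572022,  0.91173108, -0.40764937]))
top (array([ 0.15285609, -0.02502175,  1.61535039]), array([ 0.14681068,  0.00366271, -0.98922311]))
```

View pics/topc.png

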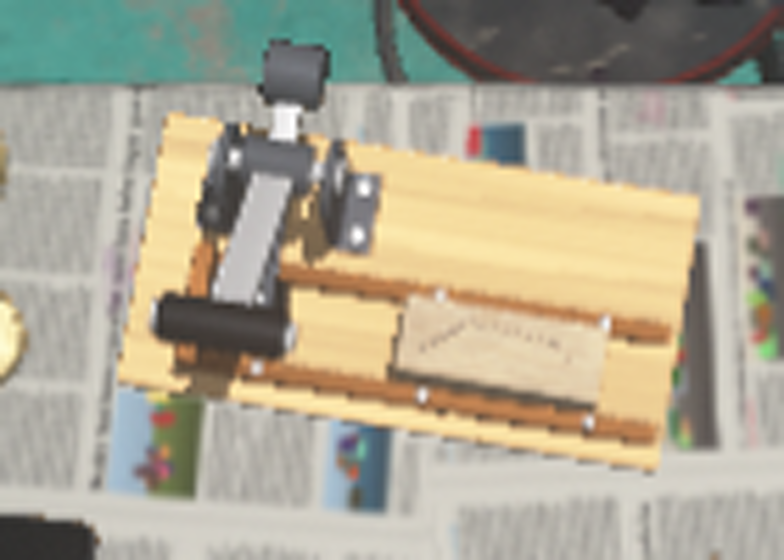

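The crop confirms it: the plain lime block sits at crop (500,345) between the rails, the grip is at (222,323), and the lever is down over the rails. Top and side agree on the press: yaw about -9.3°, origin about (0.547, 0.118). Next I check reachability of a tilted push from below and in front, then move.

```bash
cat >> h.py <<'E'
from scipy.spatial.transform import Rotation as Ro
O=np.array([.547,.118]);YAW=np.deg2rad(-9.4)
ex=np.array([np.cos(YAW),np.sin(YAW),0]);ey=np.array([-np.sin(YAW),np.cos(YAW),0]);ez=np.array([0,0,1.])
def W(x,y,z): return np.array([O[0],O[1],0])+x*ex+y*ey+z*ez
def quat(a,flip=1):   # tool z tilted a below press +x, tool y along +-press y
    zt=np.cos(a)*ex-np.sin(a)*ez; yt=flip*ey
    return Ro.from_matrix(np.c_[np.cross(yt,zt),yt,zt]).as_quat()
def pose(th,a,gap=0.,s=.012,back=0.):   # TCP pose to push the grip at lever angle th
    p=np.deg2rad(40)+th
    n=np.array([np.sin(a),np.cos(a)]);z=np.array([np.cos(a),-np.sin(a)])
    g=np.array([-.15*np.cos(p),.1+.15*np.sin(p)])-n*(.025+gap)+z*(s-back)
    return W(g[0],0,g[1])
E
python3 - <<'E'
from h import *
print(env.read_t())
for flip in(1,-1):
  for a0 in(45,55,65,75):
    r=[]
    for th,gap,back in((0,.03,.05),(0,.03,0),(0,0,0),(.5,0,0),(1.1,0,0)):
        a=np.deg2rad(a0+(85-a0)*th/1.1)
        q=env.inverse_kinematics(pose(th,a,gap,back=back),quat(a,flip))
        r.append(None if q is None else np.round(q,2).tolist())
    print(flip,a0,*r,sep="\n  ")
for y in(-.25,-.10): print(env.inverse_kinematics(W(-.075,y,.03),quat(np.pi/2,1)),env.inverse_kinematics(W(-.075,y,.03),quat(np.pi/2,-1)))
E
```

```text
1.45
1
  45
  None
  None
  None
  [0.11, -0.45, 2.22, -0.15, 0.93, -1.24]
  [0.01, -0.03, 1.79, -0.02, 1.29, -1.39]
1
  55
  [0.27, -0.85, 2.51, -0.31, 0.94, -1.02]
  [0.23, -0.7, 2.52, -0.32, 0.77, -1.01]
  [0.2, -0.64, 2.46, -0.3, 0.77, -1.06]
  [0.09, -0.4, 2.16, -0.11, 1.02, -1.28]
  [0.01, -0.03, 1.79, -0.02, 1.29, -1.39]
1
  65
  [0.21, -0.74, 2.4, -0.17, 1.08, -1.15]
  [0.18, -0.62, 2.42, -0.18, 0.94, -1.15]
  [0.15, -0.56, 2.36, -0.16, 0.93, -1.18]
  [0.08, -0.35, 2.1, -0.07, 1.12, -1.31]
  [0.01, -0.03, 1.79, -0.02, 1.29, -1.39]
1
  75
  [0.15, -0.61, 2.28, -0.09, 1.23, -1.24]
  [0.14, -0.53, 2.32, -0.09, 1.11, -1.24]
  [0.11, -0.45, 2.25, -0.08, 1.09, -1.26]
  [0.06, -0.29, 2.04, -0.04, 1.21, -1.33]
  [0.01, -0.03, 1.79, -0.02, 1.29, -1.39]
-1
  45
  None
  None
  None
  [0.11, -0.45, 2.22, -0.15, 0.93, 1.91]
  [0.01, -0.03, 1.79, -0.02, 1.29, 1.75]
-1
  55
  [0.27, -0.85, 2.51, -0.31, 0.94, 2.12]
  [0.23, -0.7, 2.52, -0.32, 0.77, 2.13]
  [0.2, -0.64, 2.46, -0.3, 0.77, 2.09]
  [0.09, -0.4, 2.16, -0.11, 1.02, 1.87]
  [0.01, -0.03, 1.79, -0.02, 1.29, 1.75]
-1
  65
  [0.21, -0.74, 2.4, -0.17, 1.08, 1.99]
  [0.18, -0.62, 2.42, -0.18, 0.94, 1.99]
  [0.15, -0.56, 2.36, -0.16, 0.93, 1.96]
  [0.08, -0.35, 2.1, -0.07, 1.12, 1.83]
  [0.01, -0.03, 1.79, -0.02, 1.29, 1.75]
-1
  75
  [0.15, -0.61, 2.28, -0.09, 1.23, 1.9]
  [0.14, -0.53, 2.32, -0.09, 1.11, 1.9]
  [0.11, -0.45, 2.25, -0.08, 1.09, 1.88]
  [0.06, -0.29, 2.04, -0.04, 1.21, 1.81]
  [0.01, -0.03, 1.79, -0.02, 1.29, 1.75]
[-5.17388466e-01  9.72218150e-04  2.16796006e+00 -4.44089210e-16
  9.72660376e-01 -1.92412384e+00] [-5.17388466e-01  9.72218150e-04  2.16796006e+00 -4.44089210e-16
  9.72660376e-01  1.21746881e+00]
[-1.79458931e-01  2.57523143e-02  2.14285883e+00 -4.44089210e-16
  9.72981507e-01 -1.58619431e+00] [-1.79458931e-01  2.57523143e-02  2.14285883e+00 -4.44089210e-16
  9.72981507e-01  1.55539835e+00]
```

```bash
python3 - <<'E'
from h import *
a=np.deg2rad(60)
env.gripper_to(0.0)
p=env.read_ee_pos(); env.line_to(np.array(p)+[0,0,.08],vel=.2)
env.reach(pose(0,a,.03,back=.03),quat(a))
print(env.read_t(),env.read_ee_pos(),pose(0,a,.03,back=.03))
print("ins",env.line_to(pose(0,a,.03),vel=.08,force_limit=5))
f0=np.array(env.read_ft_force())
print("contact",env.line_to(pose(0,a,-.008),vel=.03,force_limit=2.5),env.read_ee_pos(),pose(0,a),np.array(env.read_ft_force())-f0,env.read_t())
for cam in("side","top"):
    im,d=env.snapshot(cam); np.savez(cam+"1.npz",im=im,dep=d)
s=np.load("side1.npz")["im"][110:230,210:350];t=np.load("top1.npz")["im"][110:230,165:305]
save("c1",np.hstack([cv2.resize(s,(400,343)),cv2.resize(t,(400,343))]))
E
```

```text
4.6417 [0.37818011 0.14647038 0.18526684] [0.37776532 0.14601662 0.1845066 ]
ins False
contact False [0.42486499 0.13821504 0.17735388] [0.4181958  0.1393234  0.17352584] [-1.04175711 -0.39608114  0.94724843] 6.5833
```

View pics/c1.png

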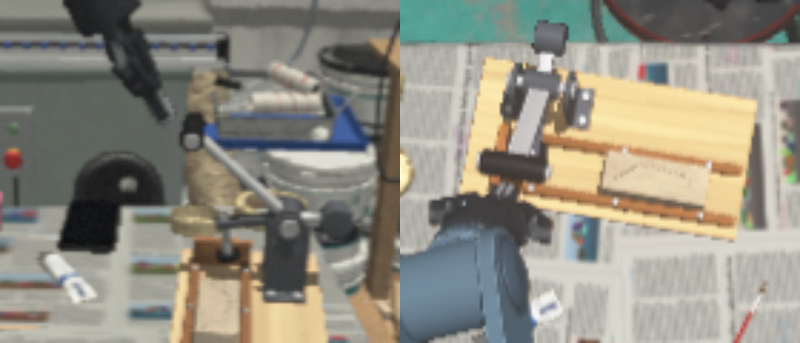

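```bash
python3 - <<'E'
from h import *
d=np.load("side1.npz")["dep"];
for px in((268,150),(266,146),(262,138),(277,158),(274,154)): print(px,d[px[1],px[0]],at_depth("side",px,d[px[1],px[0]]).round(3))
m=env.camera_model("side");K=np.array(m["mtx"]);R=np.array(m["R"]);t=np.array(m["t"])
def proj(X):
    c=R@X+t;u=c[:2]/c[2];u=u*(1+m["k1"]*(u@u));return K[:2,:2]@u+K[:2,2]
print(proj(np.array(env.read_ee_pos())),proj(W(-.115,0,.197)),env.read_t(),env.read_ee_pos())
dt=np.load("top1.npz")["dep"]
for px in((200,176),(203,173),(198,181)): print(px,at_depth("top",px,dt[px[1],px[0]]).round(3))
im,dd=env.snapshot("side");save("c2",cv2.resize(im[90:210,210:350],(700,600),interpolation=cv2.INTER_CUBIC))
E
```

```text
(268, 150) 1.1479013 [0.406 0.133 0.219]
(266, 146) 1.1359444 [0.399 0.128 0.233]
(262, 138) 1.1018941 [0.384 0.106 0.265]
(277, 158) 1.1245492 [0.432 0.098 0.204]
(274, 154) 1.1506557 [0.426 0.129 0.207]
[273.13069585 161.71141821] [276.06516286 156.10813348] 6.6833 [0.42490077 0.13822815 0.17742998]
(200, 176) [0.404 0.143 0.235]
(203, 173) [0.452 0.158 0.025]
(198, 181) [0.386 0.146 0.249]
```

View pics/c2.png

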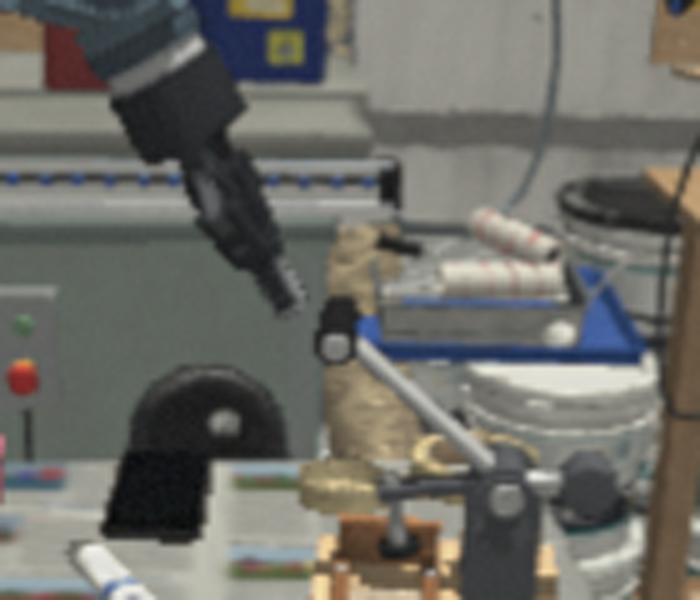

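```bash
python3 - <<'E'
from h import *
print("width",env.read_width(),env.read_tool_rot(),quat(np.deg2rad(60)),env.read_joint_positions())
m=env.camera_model("side");K=np.array(m["mtx"]);R=np.array(m["R"]);t=np.array(m["t"])
def proj(X):
    c=R@X+t;u=c[:2]/c[2];u=u*(1+m["k1"]*(u@u));return K[:2,:2]@u+K[:2,2]
print(proj(np.array([.174,.626,.197])),proj(np.array([.174,.626,.24])))
d=np.load("side0.npz")["dep"]
for r in range(100,118,2): print(r,[at_depth("side",(c,r),d[r,c]).round(3).tolist() for c in(200,204,208)])
d=np.load("side1.npz")["dep"]
z=np.array(ex)*.5-ez*.866
pts=[]
for r in range(85,165):
    for c in range(235,276):
        X=at_depth("side",(c,r),d[r,c])
        v=X-np.array(env.read_ee_pos()) if not pts else X-tc
        tc=X-v
        if np.linalg.norm(v-z*(v@z))<.03 and v@z>-.12: pts.append([v@z,v@ey,np.linalg.norm(v-z*(v@z)),c,r])
pts=np.array(pts);pts=pts[np.argsort(-pts[:,0])];print(len(pts),pts[:25].round(3))
E
```

```text
width 0.0012820323517274347 [ 0.0790886   0.96268483 -0.0211909   0.25794159] [ 0.07914652  0.96267779 -0.02120725  0.25794874] [ 0.16672208 -0.58675116  2.39092185 -0.21788602  0.84949767 -1.13666171]
[205.97728703 120.87465896] [205.60179431 111.09819023]
100 [[0.158, 0.559, 0.299], [0.173, 0.581, 0.296], [0.184, 0.659, 0.282]]
102 [[0.159, 0.552, 0.292], [0.174, 0.567, 0.29], [0.183, 0.666, 0.272]]
104 [[0.156, 0.575, 0.28], [0.172, 0.576, 0.28], [0.182, 0.672, 0.262]]
106 [[0.156, 0.575, 0.272], [0.172, 0.582, 0.27], [0.182, 0.666, 0.255]]
108 [[0.156, 0.571, 0.264], [0.172, 0.577, 0.263], [0.182, 0.66, 0.247]]
110 [[0.155, 0.572, 0.255], [0.171, 0.576, 0.255], [0.136, 1.272, 0.115]]
112 [[0.093, 1.207, 0.116], [0.118, 1.202, 0.117], [0.141, 1.205, 0.117]]
114 [[0.098, 1.153, 0.116], [0.121, 1.155, 0.115], [0.145, 1.149, 0.117]]
116 [[0.101, 1.114, 0.113], [0.125, 1.109, 0.114], [0.146, 1.121, 0.111]]
173 [[-2.00e-02 -9.00e-03  1.40e-02  2.73e+02  1.56e+02]
 [-2.10e-02 -2.60e-02  2.90e-02  2.73e+02  1.57e+02]
 [-2.20e-02  2.20e-02  2.60e-02  2.74e+02  1.52e+02]
 [-2.40e-02 -9.00e
[... 448 characters left out ...]
 1.52e+02]
 [-3.70e-02 -2.00e-03  9.00e-03  2.70e+02  1.51e+02]
 [-3.80e-02 -7.00e-03  9.00e-03  2.66e+02  1.53e+02]
 [-3.90e-02 -5.00e-03  1.00e-02  2.65e+02  1.53e+02]
 [-3.90e-02 -5.00e-03  5.00e-03  2.67e+02  1.52e+02]
 [-3.90e-02  6.00e-03  1.40e-02  2.71e+02  1.49e+02]
 [-3.90e-02 -6.00e-03  9.00e-03  2.69e+02  1.51e+02]
 [-4.00e-02 -4.00e-03  1.10e-02  2.70e+02  1.50e+02]
 [-4.10e-02 -5.00e-03  6.00e-03  2.68e+02  1.51e+02]
 [-4.10e-02 -8.00e-03  9.00e-03  2.66e+02  1.52e+02]
 [-4.20e-02 -5.00e-03  1.00e-02  2.69e+02  1.50e+02]
 [-4.30e-02 -7.00e-03  9.00e-03  2.65e+02  1.52e+02]
 [-4.30e-02 -2.00e-03  1.20e-02  2.70e+02  1.49e+02]
 [-4.30e-02 -1.10e-02  1.10e-02  2.67e+02  1.51e+02]]
```

The fingertips sit about 40 mm short of the reported TCP. Depth shows this both now (tips at about (0.408, 0.135, 0.215)) and in the start picture, and the expected contact gave no force. I'll allow for a 40 mm shorter tool and approach the grip again under a force limit.

```bash
python3 - <<'E'
from h import *
a=np.deg2rad(60); S=.054
print(env.line_to(pose(0,a,.025),vel=.1), env.line_to(pose(0,a,.025,s=S),vel=.08,force_limit=5))
f0=np.array(env.read_ft_force())
print("contact",env.line_to(pose(0,a,-.008,s=S),vel=.03,force_limit=2),np.array(env.read_ee_pos())-pose(0,a,s=S),np.array(env.read_ft_force())-f0,env.read_t())
ims=[]
for cam,sl in(("side",(90,210)),("top",(100,220))):
    im,d=env.snapshot(cam); np.savez(cam+"2.npz",im=im,dep=d)
    c0=210 if cam=="side" else 150
    ims.append(cv2.resize(im[sl[0]:sl[1],c0:c0+140],(400,343),interpolation=cv2.INTER_CUBIC))
save("c3",np.hstack(ims))
E
```

```text
False False
contact True [ 0.00275705 -0.0006486   0.00120888] [ 0.53666611 -1.90422012 -0.60648736] 8.7833
```

View pics/c3.png

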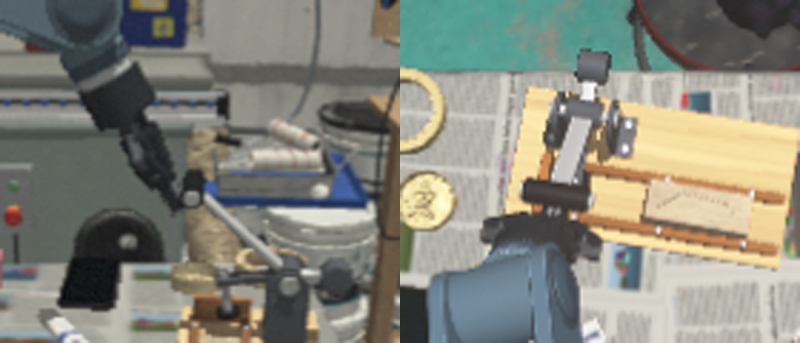

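Contact is where expected: in the side view the tips at (180,207) are just below and in front of the grip at (193,195). I'll slide a few mm deeper and push along the arc.

```bash
cat > push.py <<'E'
from h import *
import sys
t0,t1,S=map(float,sys.argv[1:4])
if t0==0:
    env.line_to(pose(0,np.deg2rad(60),.006,s=S),vel=.05,force_limit=8)
for th in np.arange(t0,t1+1e-6,.1):
    a=np.deg2rad(60+25*min(th,1)); 
    hit=env.line_to(pose(th,a,-.004,s=S),quat(a),vel=.05,force_limit=20)
    f=np.array(env.read_ft_force())
    print(round(th,2),hit,"n",f@ex,"y",f@ey,"z",f[2],env.read_t())
    if hit: break
ims=[]
for cam,r0,c0 in(("side",90,210),("top",100,150)):
    im,d=env.snapshot(cam); ims.append(cv2.resize(im[r0:r0+120,c0:c0+140],(400,343),interpolation=cv2.INTER_CUBIC))
save(sys.argv[4],np.hstack(ims))
E
python3 push.py 0 0.4 .062 c4
```

```text
0.0 False n -0.9730764704380654 y 1.376420407247205 z -2.069151312854954 9.6167
0.1 False n -4.551837964098722 y 0.39157076006746544 z 0.3766779260768143 10.025
0.2 False n -3.3659698536092804 y 0.6590748468962118 z -0.48010241701856327 10.4333
0.3 False n -3.94273419697581 y 0.7909274699111942 z 0.031103863800838294 10.8333
0.4 False n -1.5559731581753398 y 0.7810378947831403 z 0.057019417213647505 11.2333
```

View pics/c4.png

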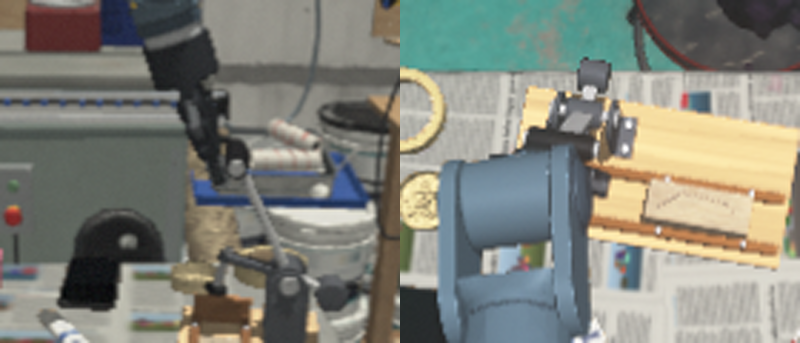

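The lever is rising at low force, about 4 N: the grip is at (237,163) in the side view and the pad is lifting at (215,288). I'll push on past the balance point, back off, and check that it stays up.

```bash
python3 push.py 0.5 1.01 .062 c5a && python3 - <<'E'
from h import *
env.dwell(.6)
p=np.array(env.read_ee_pos()); env.line_to(p-.05*ex+.02*ez,vel=.15)
print(env.read_t(),env.read_ft_force())
for cam in("side","top"):
    im,d=env.snapshot(cam)
    for n in("lever_grip","pad"):
        for q in env.pinpoint(cam,n)[:1]:
            c,r=np.round(q["point"]).astype(int);X=at_depth(cam,q["point"],d[r,c]);v=X-W(0,0,0);print(cam,n,round(q["conf"],2),q["point"],"press",(v@ex).round(3),(v@ey).round(3),X[2].round(3))
    if cam=="side": s=im
save("c5",cv2.resize(s[90:270,210:390],(600,600),interpolation=cv2.INTER_CUBIC))
E
```

```text
0.5 False n -1.1960785020971563 y 0.22350527491096991 z -0.3209250417637839 11.7333
0.6 False n -1.6461161294990583 y -0.015123467496122419 z 0.09583675969059416 12.1333
0.7 False n -0.6842426477269319 y 0.171489612173685 z 0.30496870477587734 12.5333
0.8 False n 0.2526418862243928 y 0.6621725532561716 z 0.3677719242516267 12.925
0.9 False n -0.04415758396153616 y 0.9997791337312768 z 0.1751985745305219 13.3167
1.0 False n -1.0012872842936769 y 0.6812911453541219 z 0.22049868248812504 13.7083
14.9167 [ 0.04601204 -0.51160137  0.34190234]
side lever_grip 0.89 [340.2, 151.5] press 0.083 -0.029 0.233
side pad 0.95 [292.5, 166.0] press -0.057 1.355 -0.319
top lever_grip 0.86 [217.0, 101.1] press 0.086 -0.006 0.234
```

View pics/c5.png

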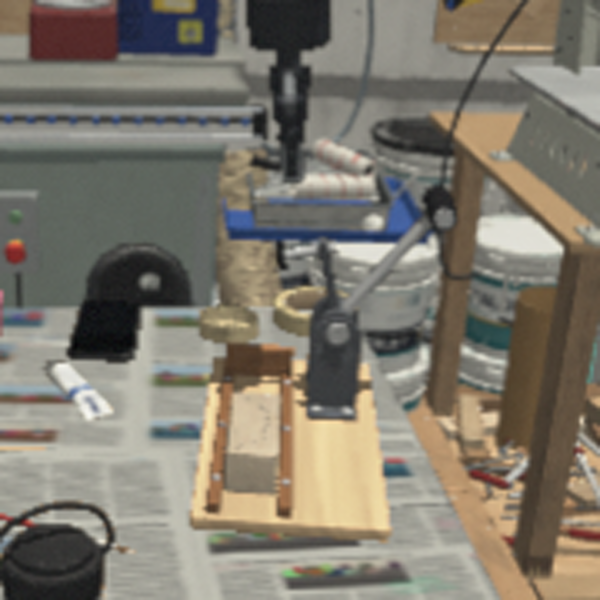

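The lever stays up by itself: the grip is at crop (440,205), press x=+0.085, z≈0.23, matching 1.5 rad, and the way under the pad is clear. Next I bring the closed fingers down behind the block's open end, measuring the tip height on the way.

```bash
python3 - <<'E'
from h import *
q=quat(np.pi/2); H=W(-.075,-.240,.125)
p=np.array(env.read_ee_pos()); env.line_to([p[0],p[1],.30],vel=.25)
env.reach(W(-.075,-.240,.25),q); env.line_to(H,vel=.2)
tc=np.array(env.read_ee_pos());print(env.read_t(),tc,H)
im,d=env.snapshot("side")
m=env.camera_model("side");R=np.array(m["R"]);t=np.array(m["t"]);K=np.array(m["mtx"])
c=R@(tc-[0,0,.04])+t;px=(K[:2,:2]@(c[:2]/c[2])+K[:2,2]).round().astype(int);print(px)
P=cloud("side",np.pad(np.ones((60,30),bool),((px[1]-45,384-px[1]-15),(px[0]-15,512-px[0]-15))),d)
F=P[(np.abs(P[:,:2]-tc[:2]).max(1)<.03)&(P[:,2]>.05)]
v=F-W(0,0,0);L=F[:,2]<F[:,2].min()+.03
print("tip z",np.sort(F[:,2])[:6].round(3),"x,y range",np.percentile(v[L]@ex,[2,98]),np.percentile(v[L]@ey,[2,98]))
im,d=env.snapshot("top")
for r in env.regions_of("top","block"):
    C=cloud("top",r["mask"],d);T=C[np.abs(C[:,2]-.054)<.006]
    if len(T)>50:
        v=T-W(0,0,0);print("block",r["conf"],T.mean(0),np.percentile(v@ex,[1,99]),np.percentile(v@ey,[1,99]))
E
```

```text
17.4917 [ 0.43480463 -0.10650672  0.12615246] [ 0.43380886 -0.10652787  0.125     ]
[284 223]
tip z [0.163 0.164 0.164 0.164 0.164 0.164] x,y range [-0.08434461 -0.06278941] [-0.2539678  -0.24266304]
block 0.58 [0.45702133 0.01974185 0.05352042] [-0.09540996 -0.05141252] [-0.13959802 -0.08590732]
```

The tip sits 37 mm above the reported TCP, which confirms the shorter tool. Now I lower it and push.

```bash
python3 - <<'E'
from h import *
print("down",env.line_to(W(-.0745,-.240,-.006),vel=.12,force_limit=4),env.read_ee_pos(),env.read_t())
def y():
    return (np.array(env.read_ee_pos())-W(0,0,0))@ey
f0=np.array(env.read_ft_force())
h=env.line_to(W(-.0745,-.125,-.006),vel=.06,force_limit=8);print(h,y(),np.array(env.read_ft_force())-f0)
if not h:
    h=env.line_to(W(-.0745,-.085,-.006),vel=.03,force_limit=4);print(h,y(),np.array(env.read_ft_force())-f0)
print(env.read_t())
im,d=env.snapshot("side");save("c6",cv2.resize(im[120:260,220:360],(600,600),interpolation=cv2.INTER_CUBIC))
E
```

```text
down False [ 0.4349686  -0.10694229 -0.00530914] 18.8833
False -0.12515164295525236 [-0.37937705  0.93539587  0.30024047]
True -0.0989130482478528 [ 0.09577463 -3.90622629  1.33126795]
21.8333
```

View pics/c6.png

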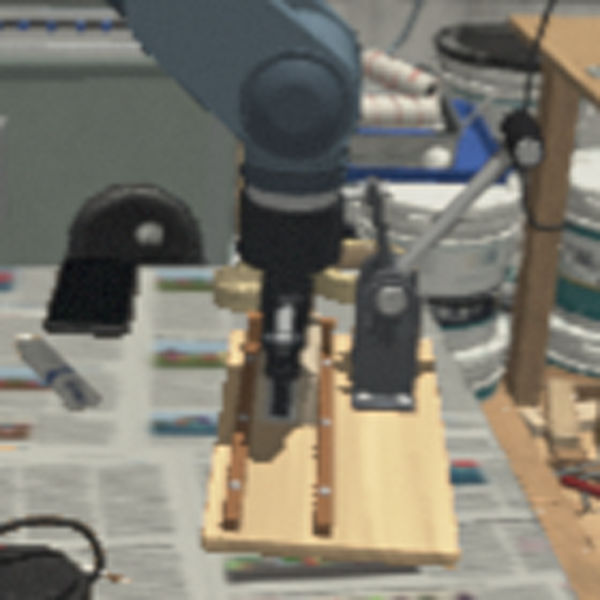

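The push stopped on force at finger y=-0.0989, within 1 mm of the -0.0995 expected at the stop. I'll add a short, firmer nudge to seat it, then retreat and check from above.

```bash
python3 - <<'E'
from h import *
y=lambda:(np.array(env.read_ee_pos())-W(0,0,0))@ey
print(env.line_to(W(-.0745,-.090,-.006),vel=.02,force_limit=6),y(),env.read_ft_force())
env.line_to(W(-.0745,-.150,-.006),vel=.08);env.line_to(W(-.0745,-.150,.20),vel=.2)
env.reach(W(-.075,-.30,.25),quat(np.pi/2));print(env.read_t(),env.read_ft_force())
im,d=env.snapshot("top")
for n in("block","lever_grip"):
  for r in env.regions_of("top",n):
    C=cloud("top",r["mask"],d);z=.054 if n=="block" else .228
    T=C[np.abs(C[:,2]-z)<(.008 if n=="block" else .02)]
    if len(T)>50:
        v=T-W(0,0,0);print(n,r["conf"],np.percentile(v@ex,[1,50,99]),np.percentile(v@ey,[1,50,99]))
s,_=env.snapshot("side")
save("c7",np.hstack([cv2.resize(s[120:260,220:360],(400,400)),cv2.resize(im[100:220,160:280],(400,400))]))
E
```

```text
True -0.09902962160127687 [ 0.98479514 -2.24167966  2.44492405]
24.7417 [-0.03334238  0.03906996 -0.77798595]
block 0.7 [-0.09639249 -0.0743522  -0.05293506] [-0.08588821 -0.02955058  0.03080485]
lever_grip 0.72 [0.07536681 0.08635279 0.10268827] [-0.03755259 -0.00192216  0.03700154]
```

View pics/c7.png

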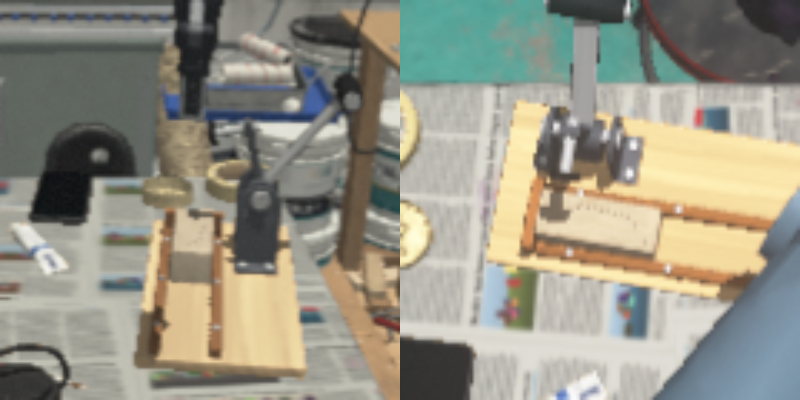

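The side view shows the lever up at (348,95), and the top view shows the block under the raised pad with its end at the stop (537,205). The arm is clear, so I'm handing in.

```bash
python3 -c "
from h import *
print(env.finish_job())"
```

```text
the job is handed in; nothing more can be done
None
```

I opened the glue press and fed it, then handed the job in at about 25 s of the 51 s allowed. No verdict was reported.

- **Lever:** I pushed it up from below the black grip with the closed fingertips, with at most about 5 N at the readings along the arc. It fell back by itself. In the last measurement the grip was at press x = +0.086 m and about 0.23 m high, which matches 1.5 rad.
- **Block:** After the lever was up, I pushed the lime block along the rails with the outside of the fingers. It stalled on force at the same spot twice, with the finger at y = -0.099 m against the -0.0995 m expected at the stop.
- **Other things:** I did not go near the sanding block, tin, limb or pink look-alike. The final views show the tin in place; I did not measure the others again. The arm was clear and touching nothing when I handed in.

**Disagreements:**
- **Tool length:** The fingertips sit about 38–40 mm short of the reported TCP. The depth images and a first approach that met no contact both showed this, and I corrected for it.
- **Block position:** The last top view puts the block's centre at about y = -0.028 m instead of -0.025 m. That is within the camera error, and the picture and the repeated stall both show it at the stop.

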